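Latch the loaded sample carrier

ROBOT

A 6-joint arm with a two-finger parallel gripper is mounted at the origin on the work surface. World frame = base frame: x ahead of the robot, y to its left, z up, the work surface at z = 0. Lengths are in mm, angles in rad, forces in N, time in s.
With the tool pointing down it reaches from about 300 to 750 mm from the base axis. Payload 8.5 kg.
Tool frame: the origin (TCP) lies midway between the tips of the shut fingers; the grasp point (between the pads) lies 19 mm behind it; z points along the fingers, y is the line along which they close (so a half turn about z gives the same grasp; the last joint's range is limited). The gripper opens to 85 mm and grips with 20 to 120 N. Pads are 22 mm wide; open, the fingers measure 114 mm over their backs; the gripper's body (76 mm by 85 mm) begins 54 mm behind the grasp point. The pads swing forward as they close: fully open they stand 13 mm farther back than shut.
Start: joints at [-1.495, 0.381, 1.297, -0, 1.464, -0.215], TCP at [157.69, -526.891, 231.322] pointing down, gripper open.
Joint ranges: [-3.11, 3.11], [-0.89, 2.33], [0.22, 2.48], [-1.42, 4.56], [0.17, 2.85], [-2.88, 2.88]. Speed limits (rad/s): [2.39, 2.39, 3.14, 3.14, 3.14, 3.14].

INTERFACE

Orientations are given as a unit quaternion [x, y, z, w].
In Python, from plant import sense, camera, camera_model, job_done gives the robot as it stands. The module is installed in compiled form; this text tells all that it offers.
- The arm moves only by the shell command python3 -m handwheel 'ROWS' [OPENING] [FORCE]. ROWS is JSON, a list of rows, each an object of numbers: "dx", "dy", "dz": the shift along the world's x, y, z in mm; "wx", "wy", "wz": the turn, a rotation vector about the world's x, y, z in rad. In form: [{"dx": .., "dy": .., "dz": .., "wx": .., "wy": .., "wz": ..}, ...]. A call has 1 to 12 rows; each row is the pose to reach, as a shift and turn from the pose commanded when the call began; what a row does not reach only later rows make up. A row lasts 1/10 s, in which the tool goes at most 50 mm and 8.59 degrees, less where a joint would pass 70% of its speed; a pose out of reach is approached as far as the arm can. A call with a gripper value outside its range is refused whole. OPENING is the finger opening in mm, from 0 to 85.4, set as the call begins (- or left out, the last holds). The fingers move at their own pace and stop on an object; FORCE is the grip in N (left out, the last holds). Time passes only in rows, so rows that repeat a pose let the fingers close. It gives the time, the measured TCP pose, the force and the opening at its end, in the units of the state.
- sense(): the state, without advancing time (a new reading comes with each control period).
- camera(name): name is "side" or "top" or "wrist"; returns (picture, depth): 384x512x3 uint8, red, green, blue; 384x512 float32, mm along the optical axis (not along the pixel's ray), 0 where there is no reading.
- camera_model(name): a dict with "mtx" (3x3 intrinsics, pixels), "extrinsics" (4x4, takes a point from camera to world coordinates). Camera axes: x right, y up, looking along -z (the intrinsics and any distortion apply to the point x, -y, -z); pixel columns grow to the right and rows downward; lengths in mm; the calibration is good to about 2 mm. The wrist camera is an equidistant fisheye: a pixel r from the principal point sees the ray r / f radians off the axis. A picture is of the moment at which its call begins: read the wrist's pose just before it. camera_model takes no time and is no camera call; for the wrist camera it gives the pose at the moment of the call.
- job_done(): hands the job in, once; it reports no verdict.
The state is a dict: "clock": time; "joint_positions": joint angles; "joint_vel": joint speeds; "joint_efforts": joint torques, N m; "tcp_pos": TCP position; "eef_rot": TCP orientation; "wrist_force": force on the tool from outside, world axes, zero at the start; "ft_torque": the same for the moment, N m; "width": finger opening in mm.
Only numpy, scipy, OpenCV 4.12 (cv2) and the standard library are available. Lean on these libraries where they do the work, as an engineer would, in place of code of your own. Each camera call takes 0.05 s, during which the arm holds its last target. There are 200 camera calls.

TASK

One of the two sample carriers on the lab bench is loaded with red-capped sample jars. Close its hold-down bar: take the black ball knob, lift the bar over the low cheek of its keeper, swing it in above the jars and let it drop fully down into the keeper's notch. Leave the empty carrier's bar as it is.

Things in the scene. Friction and masses are not known exactly. Their poses are not given: they have to be found in the camera images.
- latch_knob (a point): Centre of the black 30 mm ball knob on the loaded carrier's steel bar (bar 16 mm wide, 12 high, 223 long, 0.2 to 0.35 kg with knob). Centre is 210 mm along the bar from its pivot, 38 above the bar's centreline, on an 11 mm stem, 32 mm free below it. The bar starts swung out 34-57 degrees to the robot's left, level on a stop; lifts up to 34 degrees; falls if let go; stays where swung.
- latch_home (a point): Where the ball's centre is when the bar is fully down, mid-notch: 137 mm above the bench, fixed on the loaded carrier (three red-capped jars, caps 10 mm under the closed bar). x points level along the carrier to the pivot end, y to the side the bar is swung out, z up. The bar pivots sideways and up about a point on its centreline at x 210, y 0, z -38 mm in this frame.
- keeper_notch (a point): Middle of the notch floor of the loaded carrier's aluminium keeper post; axes as latch_home, at x +45, z -44 mm in it. Notch 36 mm wide along y, post 16 thick along x. Low cheek on the +y side 18 mm high, tall cheek on the -y side 45, each 12 thick. To pass the low cheek the ball must be at least 23 mm above latch_home; raised 40 mm it is about 11 mm nearer the pivot.
- spare_latch_knob (a point): The same black ball knob on the bar of the empty carrier (no jars in its pockets), also swung out; not to be moved. Both carriers are alike and fixed to the bench: dark base plate 235 x 90 mm, three open pockets in a row, pivot post at the end away from the robot, keeper post at the near end.

How it is judged (in metres and radians):
On the way:
1. the loaded carrier's bar is lifted: its ball knob is more than 15 mm above its closed height (z of latch_knob in the frame of latch_home above 0.015 m), for 0.1 s.
At the end, for the whole second after the job is handed in: The loaded carrier's bar lies fully down in its keeper's notch: the ball knob's centre within 17 mm sideways and 8 mm in height of its closed place (z of latch_knob in the frame of latch_home between -0.008 and 0.008 m and y of latch_knob in the frame of latch_home between -0.017 and 0.017 m); the robot touches nothing.
It fails at once if the empty carrier's bar is moved: its ball knob more than 30 mm from where it was (distance of spare_latch_knob from where it was at the start of the episode above 0.03 m).
It also fails if it takes over 34 s, if anything falls off the work surface, if the arm or the gripper's body presses on something with over 40 N, if the wrist force passes 120 N, or if a joint passes its speed limit or range.

## Working session

There is one attempt and no reset: what is moved stays moved. The work goes in short steps, Python scripts to look and compute and a shell command to move; the robot and the scene stay as the last step left them, time stands still between calls to the robot, and variables do not carry over. Pictures are saved under pics/ and viewed, on a budget of 10 in all, crops included, one or two more only if the job needs it, and the job is handed in when it is done.

```bash
mkdir -p pics
cat > h.py <<'E'
import numpy as np, cv2
from plant import sense,camera,camera_model,job_done
def grab(n):
    m=camera_model(n); p,d=camera(n); np.savez(f'{n}.npz',p=p,d=d,K=m['mtx'],T=m['extrinsics'])
    return p,d,np.array(m['mtx']),np.array(m['extrinsics'])
def cloud(d,K,T):
    v,u=np.mgrid[:d.shape[0],:d.shape[1]]
    P=np.stack([(u-K[0,2])/K[0,0]*d,-(v-K[1,2])/K[1,1]*d,-d],-1)
    return P@T[:3,:3].T+T[:3,3]
E
python3 - <<'E'
from h import *
ims=[]
for n in('top','side'):
    p,d,K,T=grab(n); cv2.imwrite(f'pics/{n}0.png',cv2.resize(p[...,::-1],(800,600)))
    W=cloud(d,K,T); print(n,T[:3,3],camera_model(n).keys())
    hsv=cv2.cvtColor(p,cv2.COLOR_RGB2HSV)
    red=((hsv[...,0]<8)|(hsv[...,0]>172))&(hsv[...,1]>150)&(hsv[...,2]>80)
    k,l,s,c=cv2.connectedComponentsWithStats(red.astype('uint8'))
    for i in range(1,k):
        if s[i,4]>15: print('red',c[i].round(),s[i,4],np.median(W[(l==i)&(d>0)],0).round())
    dark=(p.max(2)<50)&(W[...,2]>110)&(W[...,2]<170)&(d>0)
    k,l,s,c=cv2.connectedComponentsWithStats(dark.astype('uint8'))
    for i in range(1,k):
        if s[i,4]>15: print('dark',c[i].round(),s[i,4],np.median(W[l==i],0).round(),W[l==i][:,2].max())
print(sense())
E
```

```text
top [379.2362938  -16.48688884 793.68426587] dict_keys(['mtx', 'extrinsics'])
red [55.  4.] 102 [846. 401.  89.]
red [74.  4.] 109 [846. 361.  90.]
red [94.  4.] 107 [846. 319.  90.]
red [114.   3.] 102 [845. 277.  89.]
red [54. 21.] 119 [808. 401.  89.]
red [74. 20.] 142 [809. 361.  89.]
red [93. 20.] 142 [808. 319.  90.]
red [113.  20.] 145 [808. 277.  89.]
red [330. 124.] 145 [ 582. -170.   83.]
red [333. 144.] 149 [ 541. -174.   83.]
red [333. 162.] 143 [ 504. -173.   83.]
red [254. 170.] 146 [493. -15.  61.]
dark [193.  11.] 23 [806. 105. 119.] 121.55593409774292
dark [245.  38.] 509 [749.  -3. 118.] 127.50812909762442
dark [449.  61.] 187 [ 688. -387.  139.] 142.12338189592128
dark [35. 79.] 70 [669. 416. 113.] 119.34494797827256
dark [ 71. 143.] 178 [535. 325. 143.] 148.7775911192649
dark [272. 187.] 139 [448. -47. 143.] 147.63346458468595
dark [234. 273.] 198 [298.  23. 150.] 164.07271014734908
side [246.70252107 582.77941467 643.18561664] dict_keys(['mtx', 'extrinsics'])
red [221. 159.] 31 [ 581. -175.   84.]
red [235. 163.] 113 [ 544. -168.   83.]
red [249. 166.] 109 [ 505.
[... 428 characters left out ...]
1294
{'clock': 0.1, 'joint_positions': array([-1.49531500e+00,  3.81130758e-01,  1.29813606e+00,  2.89021295e-05,
        1.46360763e+00, -2.15272052e-01]), 'joint_vel': array([-0.00146896, -0.00101385, -0.00377846, -0.00116842, -0.00267116,
       -0.00192096]), 'joint_efforts': array([ 3.77565229e-03, -4.49215937e+01, -2.31657672e+01, -1.40704065e-04,
        3.58655961e-03,  1.19081950e-06]), 'tcp_pos': array([ 157.67104489, -526.65257712,  230.78887008]), 'eef_rot': array([ 9.89451429e-01,  1.44863588e-01,  5.90914971e-05, -6.38331335e-04]), 'wrist_force': array([0.00912004, 0.16577068, 0.12138389]), 'ft_torque': array([-0.06560277,  0.05288722,  0.00454632]), 'width': 85.38982076830621}
```

View pics/top0.png

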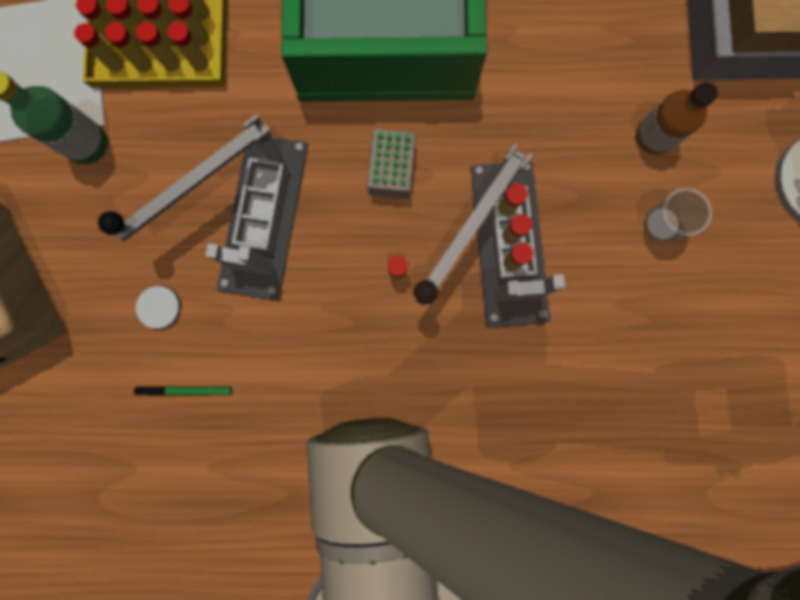

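View pics/side0.png

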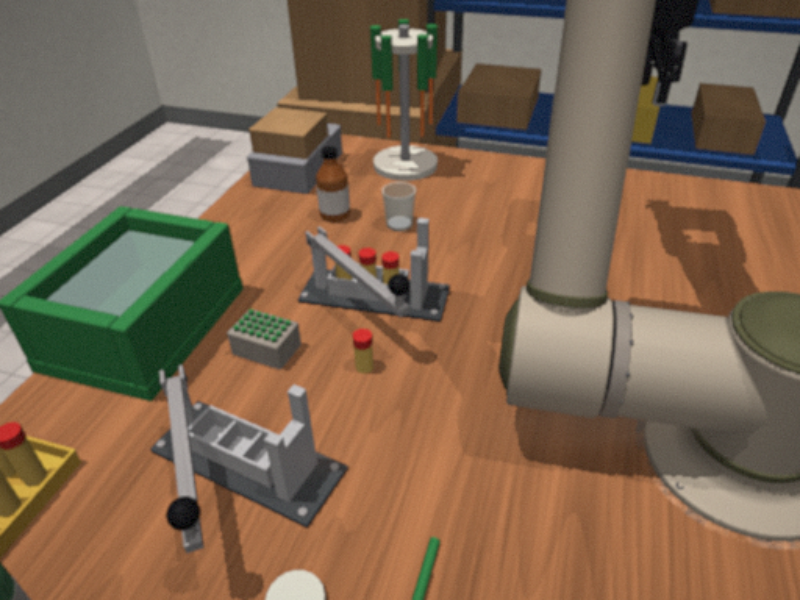

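The loaded carrier is the right one (three red caps at px (517,193)–(522,254) in the top view). Its knob is at px (425,292). The left carrier is empty. Next I'll measure the ball, pivot and carrier axis.

Run:
```python
from h import *
from scipy.optimize import least_squares
for n in('top','side'):
    z=np.load(n+'.npz');p,d=z['p'],z['d'];W=cloud(d,z['K'],z['T']);X,Y,Z=W[...,0],W[...,1],W[...,2]
    roi=(X>400)&(X<680)&(Y>-250)&(Y<10)&(d>0)
    B=W[(p.max(2)<60)&(Z>122)&(np.hypot(X-448,Y+44)<25)&roi]
    f=least_squares(lambda c:np.linalg.norm(B-c,axis=1)-15,[448,-44,137],loss='soft_l1',f_scale=1.5)
    print(n,'ball',len(B),f.x.round(1),abs(f.fun).mean().round(1))
    bar=W[roi&(Z>96)&(Z<112)&(p.min(2)>70)&(np.abs((X-448)*-.60+(Y+44)*1)<400)]
    pl=roi&(Z>4)&(Z<22)&(p.max(2)<90)
    r=cv2.minAreaRect(W[pl][:,:2].astype('float32'));print('plate',r, np.percentile(W[pl][:,2],[5,50,95]))
    k=roi&(Z>125)&(Z<150)&(p.min(2)>60)&(X<480)&(Y<-150); print('tall cheek top',k.sum(),np.median(W[k],0).round(1))
    k=roi&(Z>104)&(Z<120)&(p.min(2)>60)&(X<490)&(Y<-125); print('low cheek',k.sum(),np.median(W[k],0).round(1))
    # bar line
    q=roi&(Z>98)&(Z<110)&(p.min(2)>60)&(X>465)&(X<600)&(Y>-165)
    w=W[q]; l=cv2.fitLine(w[:,:2].astype('float32'),cv2.DIST_HUBER,0,.01,.01).ravel();print('bar',q.sum(),l.round(3),np.degrees(np.arctan(l[1]/l[0])),np.median(w[:,2]))
```

```text
top ball 159 [449.7 -48.2 130.8] 0.7
plate ((531.57568359375, -108.05760955810547), (241.9228973388672, 222.5154571533203), 4.711410045623779) [ 5.32454279  7.67464873 14.75609891]
tall cheek top 72 [ 460.2 -203.8  137.1]
low cheek 61 [ 456.5 -156.1  110.2]
bar 654 [   0.816   -0.578  533.599 -106.542] -35.317734 101.36179816493194
side ball 140 [452.9 -48.1 134. ] 0.8
plate ((523.873779296875, -104.76688385009766), (237.80490112304688, 199.34571838378906), 9.054832458496094) [ 5.5105129   8.91727535 13.73303866]
tall cheek top 59 [ 462.6 -199.6  134.6]
low cheek 89 [ 459.8 -196.1  111.6]
bar 389 [  0.817  -0.576 531.076 -99.861] -35.20327 103.2128486855197
```

```bash
python3 -m handwheel '[{"dx":25,"dy":40,"wz":0.15},{"dx":50,"dy":80,"wz":0.3},{"dx":75,"dy":122,"wz":0.45},{"dx":100,"dy":163,"wz":0.6},{"dx":125,"dy":204,"wz":0.75},{"dx":150,"dy":245,"wz":0.9},{"dx":175,"dy":286,"wz":1.05},{"dx":200,"dy":327,"wz":1.2},{"dx":225,"dy":368,"wz":1.35},{"dx":250,"dy":409,"wz":1.5},{"dx":275,"dy":450,"wz":1.65},{"dx":293,"dy":479,"wz":1.78}]' 85
```

```text
invalid input at $[0]: expected keys dx, dy, dz, wx, wy, wz
```

```bash
python3 -m handwheel '[{"wz":0.15},{"wz":0.3},{"wz":0.45},{"wz":0.45},{"wz":0.45}]'
python3 - <<'E'
from h import *
s=sense();print(s['tcp_pos'],s['eef_rot'],s['joint_positions'].round(2))
ims=[]
for n in('top','wrist'):
    p,d,K,T=grab(n);ims.append(p[...,::-1])
    print(n,K.round(1).tolist(),T.round(2).tolist())
cv2.imwrite('pics/w1.png',cv2.resize(ims[1],(800,600)))
E
```

```text
[ 157.67104489 -526.65257712  230.78887008] [ 9.89451429e-01  1.44863588e-01  5.90914971e-05 -6.38331335e-04] [-1.5   0.38  1.3   0.    1.46 -0.22]
top [[358.6, 0.0, 251.3], [0.0, 358.6, 186.3], [0.0, 0.0, 1.0]] [[-0.01, 0.99, -0.11, 379.24], [-1.0, -0.01, -0.01, -16.49], [-0.01, 0.11, 0.99, 793.68], [0.0, 0.0, 0.0, 1.0]]
wrist [[297.3, 0.0, 252.2], [0.0, 297.3, 195.2], [0.0, 0.0, 1.0]] [[0.29, 0.91, 0.3, 234.29], [-0.96, 0.27, 0.09, -502.29], [-0.0, -0.31, 0.95, 373.89], [0.0, 0.0, 0.0, 1.0]]invalid input at $[0]: expected keys dx, dy, dz, wx, wy, wz
```

```bash
python3 -m handwheel '[{"dx":25,"dy":40,"dz":0,"wx":0,"wy":0,"wz":0.15},{"dx":50,"dy":80,"dz":0,"wx":0,"wy":0,"wz":0.3},{"dx":75,"dy":122,"dz":0,"wx":0,"wy":0,"wz":0.45},{"dx":100,"dy":163,"dz":0,"wx":0,"wy":0,"wz":0.6},{"dx":125,"dy":204,"dz":0,"wx":0,"wy":0,"wz":0.75},{"dx":150,"dy":245,"dz":0,"wx":0,"wy":0,"wz":0.9},{"dx":175,"dy":286,"dz":0,"wx":0,"wy":0,"wz":1.05},{"dx":200,"dy":327,"dz":0,"wx":0,"wy":0,"wz":1.2},{"dx":225,"dy":368,"dz":0,"wx":0,"wy":0,"wz":1.35},{"dx":250,"dy":409,"dz":0,"wx":0,"wy":0,"wz":1.5},{"dx":275,"dy":450,"dz":0,"wx":0,"wy":0,"wz":1.65},{"dx":293,"dy":479,"dz":0,"wx":0,"wy":0,"wz":1.78}]' 85 &&
python3 -m handwheel '[{"dx":0,"dy":0,"dz":0,"wx":0,"wy":0,"wz":0.15},{"dx":0,"dy":0,"dz":0,"wx":0,"wy":0,"wz":0.3},{"dx":0,"dy":0,"dz":0,"wx":0,"wy":0,"wz":0.45},{"dx":0,"dy":0,"dz":0,"wx":0,"wy":0,"wz":0.45},{"dx":0,"dy":0,"dz":0,"wx":0,"wy":0,"wz":0.45}]'
python3 - <<'E'
from h import *
s=sense();print(s['clock'],s['tcp_pos'],s['eef_rot'],s['joint_positions'].round(2))
p,d,K,T=grab('wrist')
print(K.round(1).tolist(),T.round(2).tolist())
cv2.imwrite('pics/w1.png',cv2.resize(p[...,::-1],(800,600)))
E
```

```text
clock: 1.4
tcp_pos: [451.5, -45.3, 231.3]
eef_rot: [0.507, 0.862, 0.0, 0.0]
wrist_force: [0.0, -0.7, 0.8]
width: 85.1
clock: 1.9
tcp_pos: [450.6, -47.9, 231.3]
eef_rot: [0.307, 0.952, -0.0, -0.0]
wrist_force: [-0.1, -0.5, -0.2]
width: 84.9
1.9 [450.62832371 -47.90974584 231.29017712] [ 3.07414315e-01  9.51575765e-01 -2.72528088e-06 -5.58677086e-05] [-0.37  0.21  1.55 -0.    1.38 -1.31]
[[297.3, 0.0, 252.2], [0.0, 297.3, 195.2], [0.0, 0.0, 1.0]] [[0.59, -0.77, -0.25, 387.08], [0.81, 0.56, 0.18, 0.29], [-0.0, -0.31, 0.95, 374.29], [0.0, 0.0, 0.0, 1.0]]
```

View pics/w1.png

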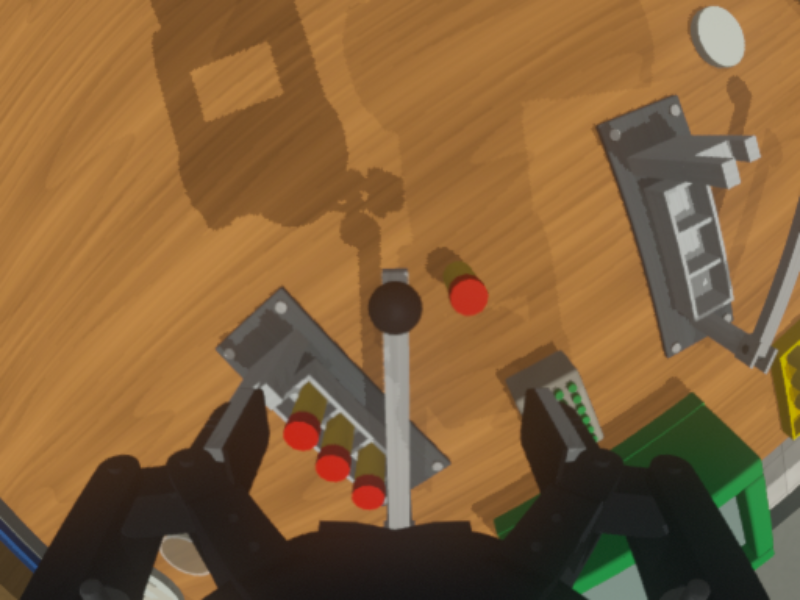

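The ball is at px (395,307), with the bar running straight up the image axis, so the yaw is right. The plate bolts at (229,353), (281,308) and (437,466) can give the carrier axis.

Run:
```python
from h import *
from scipy.optimize import least_squares
z=np.load('wrist.npz');p,d,K,T=[z[k] for k in('p','d','K','T')]
v,u=np.mgrid[:384,:512];a=(u-K[0,2])/K[0,0];b=(v-K[1,2])/K[1,1];r=np.hypot(a,b)+1e-9
t=np.tan(r)/r
W=np.stack([a*t*d,-b*t*d,-d],-1)@T[:3,:3].T+T[:3,3]
near=(np.hypot(u-253,v-196)<22)&(p.max(2)<70)&(W[...,2]>118)
B=W[near];f=least_squares(lambda c:np.linalg.norm(B-c,axis=1)-15,[450,-48,137],loss='soft_l1',f_scale=1)
print('ball',len(B),f.x.round(1),abs(f.fun).mean())
P={}
for x,y in((229,353),(281,308),(437,466)):
    i,j=int(y*.64),int(x*.64);P[x]=np.median(W[i-1:i+2,j-1:j+2].reshape(-1,3),0);print(x,P[x].round(1))
e=P[437]-P[281];print('axis deg',np.degrees(np.arctan2(e[1],e[0])),np.linalg.norm(e))
k=(W[...,2]>96)&(W[...,2]<110)&(p.min(2)>60)&(v>215)&(v<330)&(abs(u-253)<15)
w=W[k];l=cv2.fitLine(w[:,:2].astype('float32'),cv2.DIST_HUBER,0,.01,.01).ravel();print('bar',k.sum(),l,np.degrees(np.arctan(l[1]/l[0])))
for n in('top',):
    q=np.load(n+'.npz');T2=q['T'];K2=q['K']
    W2=cloud(q['d'],K2,T2)
    for x,y in((480,170),(494,317),(544,313)):print(W2[int(y*.64),int(x*.64)].round(1))
```

```text
ball 859 [452.2 -46.4 132.5] 2.3290718155081747
229 [ 431.1 -214.6   11.3]
281 [ 428.  -148.3   11.6]
437 [ 639.5 -132.3   11. ]
axis deg 4.342481422432027 212.08270663212332
bar 1671 [   0.8202944   -0.5719415  530.837     -101.33091  ] -34.885723
[ 641.2 -135.1    7. ]
[ 428.6 -149.3    9.2]
[ 432.3 -218.6   11.7]
```

```bash
python3 -m handwheel '[{"dx":1,"dy":1,"dz":-30,"wx":0,"wy":0,"wz":0},{"dx":1,"dy":1,"dz":-60,"wx":0,"wy":0,"wz":0},{"dx":1,"dy":1,"dz":-90,"wx":0,"wy":0,"wz":0},{"dx":1,"dy":1,"dz":-108,"wx":0,"wy":0,"wz":0},{"dx":1,"dy":1,"dz":-115,"wx":0,"wy":0,"wz":0},{"dx":1,"dy":1,"dz":-115,"wx":0,"wy":0,"wz":0}]' 85 && python3 -m handwheel '[{"dx":0,"dy":0,"dz":0,"wx":0,"wy":0,"wz":0},{"dx":0,"dy":0,"dz":0,"wx":0,"wy":0,"wz":0},{"dx":0,"dy":0,"dz":0,"wx":0,"wy":0,"wz":0},{"dx":0,"dy":0,"dz":0,"wx":0,"wy":0,"wz":0},{"dx":0,"dy":0,"dz":0,"wx":0,"wy":0,"wz":0},{"dx":0,"dy":0,"dz":0,"wx":0,"wy":0,"wz":0},{"dx":0,"dy":0,"dz":0,"wx":0,"wy":0,"wz":0},{"dx":0,"dy":0,"dz":0,"wx":0,"wy":0,"wz":0}]' 0 40
python3 - <<'E'
from h import *
s=sense();print(s['tcp_pos'],s['width'],s['wrist_force'])
p,d,K,T=grab('wrist');cv2.imwrite('pics/w2.png',p[...,::-1])
E
```

```text
clock: 2.55
tcp_pos: [451.6, -46.9, 116.0]
eef_rot: [0.306, 0.952, 0.0, -0.001]
wrist_force: [0.7, -0.6, 0.5]
width: 84.9
clock: 3.35
tcp_pos: [451.8, -46.9, 116.4]
eef_rot: [0.305, 0.952, -0.0, 0.0]
wrist_force: [1.3, -0.1, 0.3]
width: 27.6
[451.75368077 -46.92493737 116.36633178] 27.60546647031896 [ 1.28349194 -0.09791981  0.30276322]
```

View pics/w2.png

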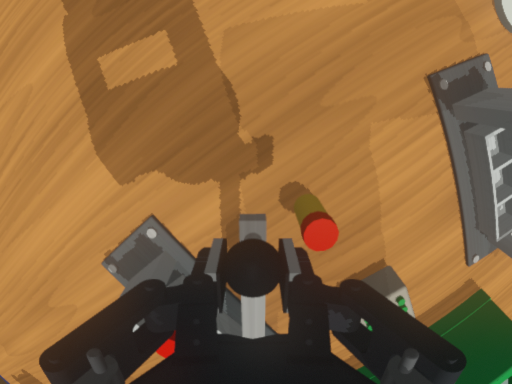

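Run:
```python
import numpy as np
c=np.array([624,-167]);R=np.hypot(452-624,-47+167);b0=np.array([452,-47])
f=lambda h,az:c+(-( -1)*0+ (210*np.cos(h)-38*np.sin(h)))*np.array([np.cos(az),np.sin(az)])
def th(dz): return np.interp(dz,[210*np.sin(t)+38*np.cos(t)-38 for t in np.linspace(0,.5,500)],np.linspace(0,.5,500))
a0=np.arctan2(120,-172);a1=np.radians(184.2)
for dz in(10,20,30,40):print('lift',dz,(f(th(dz),a0)-f(0,a0)).round(1))
s=f(th(40),a0)
for k in range(1,13):
    a=a0+(a1-a0)*k/12;print(k,(f(th(40),a)-s).round(1),round(a-a0,3))
for dz in(30,20,10,0):print('down',dz,(f(th(dz),a1)-f(th(40),a1)).round(1))
```

```text
lift 10 [ 1.7 -1.2]
lift 20 [ 3.8 -2.6]
lift 30 [ 6.3 -4.4]
lift 40 [ 9.3 -6.5]
1 [-6.2 -9.4] 0.057
2 [-11.8 -19.2] 0.114
3 [-16.9 -29.3] 0.171
4 [-21.4 -39.7] 0.227
5 [-25.3 -50.3] 0.284
6 [-28.6 -61.1] 0.341
7 [-31.3 -72. ] 0.398
8 [-33.4 -83.2] 0.455
9 [-34.8 -94.4] 0.512
10 [ -35.6 -105.6] 0.569
11 [ -35.7 -116.9] 0.626
12 [ -35.2 -128.2] 0.682
down 30 [-3.6 -0.3]
down 20 [-6.7 -0.5]
down 10 [-9.3 -0.7]
down 0 [-11.3  -0.8]
```

```bash
python3 -m handwheel '[{"dx":1,"dy":-1,"dz":7,"wx":0,"wy":0,"wz":0},{"dx":3,"dy":-2,"dz":14,"wx":0,"wy":0,"wz":0},{"dx":4,"dy":-3,"dz":20,"wx":0,"wy":0,"wz":0},{"dx":6,"dy":-4,"dz":27,"wx":0,"wy":0,"wz":0},{"dx":7,"dy":-5,"dz":34,"wx":0,"wy":0,"wz":0},{"dx":9,"dy":-6,"dz":40,"wx":0,"wy":0,"wz":0},{"dx":9,"dy":-6,"dz":40,"wx":0,"wy":0,"wz":0},{"dx":9,"dy":-6,"dz":40,"wx":0,"wy":0,"wz":0}]'
```

```text
clock: 4.2
tcp_pos: [460.9, -53.0, 156.4]
eef_rot: [0.305, 0.952, -0.0, 0.0]
wrist_force: [-0.3, 0.8, -2.1]
width: 27.6
```

```bash
python3 -m handwheel '[{"dx":-6,"dy":-9,"dz":0,"wx":0,"wy":0,"wz":0.057},{"dx":-12,"dy":-19,"dz":0,"wx":0,"wy":0,"wz":0.114},{"dx":-17,"dy":-29,"dz":0,"wx":0,"wy":0,"wz":0.171},{"dx":-21,"dy":-40,"dz":0,"wx":0,"wy":0,"wz":0.227},{"dx":-25,"dy":-50,"dz":0,"wx":0,"wy":0,"wz":0.284},{"dx":-29,"dy":-61,"dz":0,"wx":0,"wy":0,"wz":0.341},{"dx":-31,"dy":-72,"dz":0,"wx":0,"wy":0,"wz":0.398},{"dx":-33,"dy":-83,"dz":0,"wx":0,"wy":0,"wz":0.455},{"dx":-35,"dy":-94,"dz":0,"wx":0,"wy":0,"wz":0.512},{"dx":-36,"dy":-106,"dz":0,"wx":0,"wy":0,"wz":0.569},{"dx":-36,"dy":-117,"dz":0,"wx":0,"wy":0,"wz":0.626},{"dx":-35,"dy":-128,"dz":0,"wx":0,"wy":0,"wz":0.682}]' && python3 -m handwheel '[{"dx":0,"dy":0,"dz":0,"wx":0,"wy":0,"wz":0},{"dx":0,"dy":0,"dz":0,"wx":0,"wy":0,"wz":0},{"dx":0,"dy":0,"dz":0,"wx":0,"wy":0,"wz":0}]'
python3 - <<'E'
from h import *
a=grab('wrist')[0][...,::-1];b=grab('side')[0][...,::-1]
cv2.imwrite('pics/w3.png',np.hstack([a[120:,100:420],cv2.resize(b[120:220,190:320],(344,264))]))
E
```

```text
clock: 5.4
tcp_pos: [424.6, -181.4, 155.9]
eef_rot: [-0.032, 0.999, 0.0, -0.001]
wrist_force: [-6.4, 0.5, 0.3]
width: 27.4
clock: 5.7
tcp_pos: [424.6, -181.0, 155.8]
eef_rot: [-0.031, 1.0, 0.0, -0.002]
wrist_force: [-6.2, -0.8, -0.7]
width: 27.6
```

View pics/w3.png

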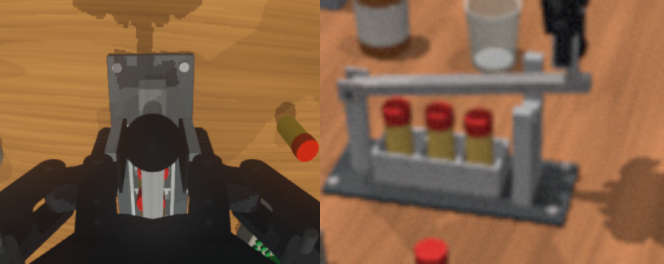

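The bar is raised and lies over the jar row. It is centred on the plate: the ball is at (152,140) between the bolts at (117,68) and (184,67). Next I lower it.

```bash
python3 -m handwheel '[{"dx":-2,"dy":0,"dz":-5,"wx":0,"wy":0,"wz":0},{"dx":-4,"dy":0,"dz":-10,"wx":0,"wy":0,"wz":0},{"dx":-6,"dy":0,"dz":-15,"wx":0,"wy":0,"wz":0},{"dx":-8,"dy":0,"dz":-20,"wx":0,"wy":0,"wz":0},{"dx":-9,"dy":-1,"dz":-25,"wx":0,"wy":0,"wz":0},{"dx":-11,"dy":-1,"dz":-30,"wx":0,"wy":0,"wz":0},{"dx":-12,"dy":-1,"dz":-35,"wx":0,"wy":0,"wz":0},{"dx":-13,"dy":-1,"dz":-39,"wx":0,"wy":0,"wz":0},{"dx":-13,"dy":-1,"dz":-39,"wx":0,"wy":0,"wz":0},{"dx":-13,"dy":-1,"dz":-39,"wx":0,"wy":0,"wz":0}]'
python3 - <<'E'
from h import *
a=grab('wrist')[0][...,::-1];b=grab('side')[0][...,::-1]
cv2.imwrite('pics/w4.png',np.hstack([a[120:,100:420],cv2.resize(b[120:220,190:320],(344,264))]))
E
```

```text
clock: 6.8
tcp_pos: [416.3, -183.3, 121.0]
eef_rot: [-0.03, 1.0, -0.003, 0.006]
wrist_force: [6.1, 8.5, 30.7]
width: 27.4
```

View pics/w4.png

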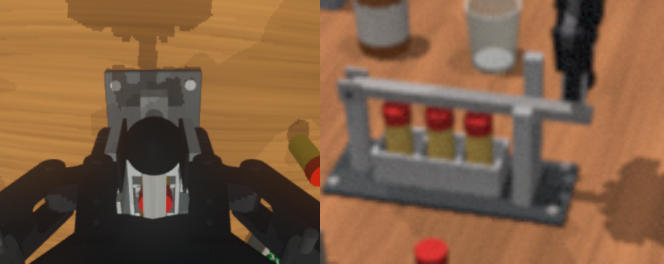

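Run:
```python
from h import *
z=np.load('side.npz');p,d=z['p'],z['d'];W=cloud(d,z['K'],z['T'])
cv2.imwrite('pics/s5.png',cv2.resize(p[120:220,190:320,::-1],(780,600),interpolation=cv2.INTER_CUBIC))
X,Y,Z=W[...,0],W[...,1],W[...,2]
for x in range(425,640,12):
    m=(abs(X-x)<6)&(Y>-225)&(Y<-130)&(Z>60)&(p.max(2)-p.min(2)<40)&(p.min(2)>50)
    if m.sum()>3: print(x,m.sum(),'z max/95/50',np.percentile(Z[m],[100,90,50]).round(),'y at top',Y[m][Z[m]>np.percentile(Z[m],80)].mean().round())
```

```text
425 135 z max/95/50 [340. 331. 296.] y at top -144.0
437 75 z max/95/50 [330. 327. 107.] y at top -149.0
449 190 z max/95/50 [436. 424. 106.] y at top -134.0
461 261 z max/95/50 [426. 411. 111.] y at top -139.0
473 104 z max/95/50 [420. 412. 127.] y at top -152.0
485 67 z max/95/50 [406. 396. 357.] y at top -160.0
497 39 z max/95/50 [109. 106. 104.] y at top -176.0
509 40 z max/95/50 [107. 107. 104.] y at top -171.0
521 36 z max/95/50 [108. 107. 104.] y at top -173.0
533 39 z max/95/50 [109. 107. 104.] y at top -172.0
545 38 z max/95/50 [107. 106. 103.] y at top -171.0
557 37 z max/95/50 [107. 107. 104.] y at top -171.0
569 34 z max/95/50 [107. 106. 104.] y at top -170.0
581 38 z max/95/50 [108. 106. 105.] y at top -170.0
593 36 z max/95/50 [108. 106. 104.] y at top -171.0
605 33 z max/95/50 [107. 107. 104.] y at top -167.0
617 107 z max/95/50 [113. 109.  95.] y at top -164.0
629 82 z max/95/50 [113. 111. 100.] y at top -166.0
```

View pics/s5.png

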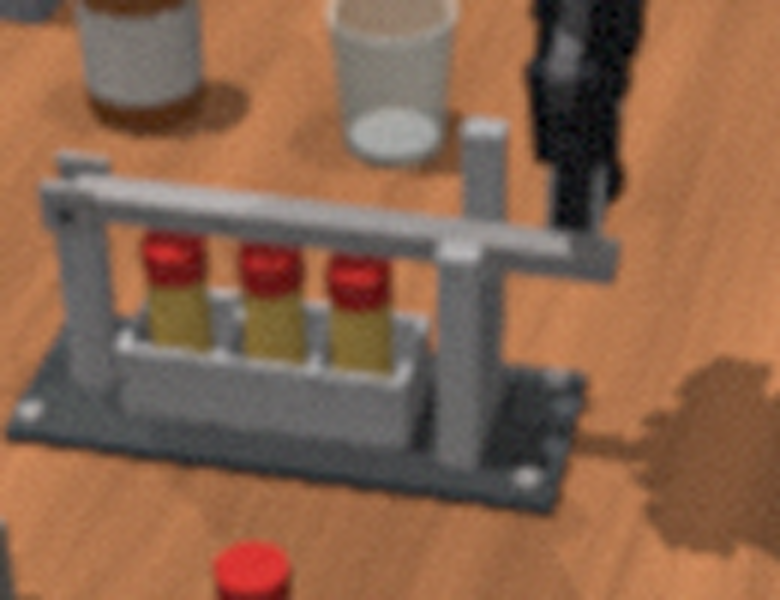

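The bar is level, with its top at z≈105 along its whole length. The low cheek at (458,250) hides part of it, so it is seated in the notch. Next I ease the pressure, open and retreat.

```bash
python3 -m handwheel '[{"dx":1,"dy":1,"dz":3,"wx":0,"wy":0,"wz":0},{"dx":1,"dy":1,"dz":3,"wx":0,"wy":0,"wz":0},{"dx":1,"dy":1,"dz":3,"wx":0,"wy":0,"wz":0}]' && python3 -m handwheel '[{"dx":0,"dy":0,"dz":0,"wx":0,"wy":0,"wz":0},{"dx":0,"dy":0,"dz":0,"wx":0,"wy":0,"wz":0},{"dx":0,"dy":0,"dz":0,"wx":0,"wy":0,"wz":0},{"dx":0,"dy":0,"dz":0,"wx":0,"wy":0,"wz":0},{"dx":0,"dy":0,"dz":0,"wx":0,"wy":0,"wz":0},{"dx":0,"dy":0,"dz":0,"wx":0,"wy":0,"wz":0},{"dx":0,"dy":0,"dz":0,"wx":0,"wy":0,"wz":0}]' 80 && python3 -m handwheel '[{"dx":0,"dy":0,"dz":15,"wx":0,"wy":0,"wz":0},{"dx":0,"dy":0,"dz":35,"wx":0,"wy":0,"wz":0},{"dx":0,"dy":0,"dz":65,"wx":0,"wy":0,"wz":0},{"dx":0,"dy":0,"dz":95,"wx":0,"wy":0,"wz":0},{"dx":0,"dy":0,"dz":120,"wx":0,"wy":0,"wz":0},{"dx":0,"dy":0,"dz":120,"wx":0,"wy":0,"wz":0},{"dx":0,"dy":0,"dz":120,"wx":0,"wy":0,"wz":0}]'
python3 - <<'E'
from h import *
from scipy.optimize import least_squares
p,d,K,T=grab('side');W=cloud(d,K,T);a=grab('wrist')[0][...,::-1]
cv2.imwrite('pics/s6.png',np.hstack([cv2.resize(p[120:220,190:320,::-1],(390,300)),a[84:,100:500]]))
B=W[(p.max(2)<60)&(abs(W[...,2]-137)<20)&(np.hypot(W[...,0]-415,W[...,1]+182)<28)]
f=least_squares(lambda c:np.linalg.norm(B-c,axis=1)-15,[415,-182,137],loss='soft_l1',f_scale=1.5);print('ball',len(B),f.x,abs(f.fun).mean())
E
```

```text
clock: 7.2
tcp_pos: [416.2, -182.0, 121.5]
eef_rot: [-0.03, 1.0, -0.002, 0.003]
wrist_force: [9.8, 1.1, 3.4]
width: 27.5
clock: 7.9
tcp_pos: [413.7, -180.9, 120.3]
eef_rot: [-0.031, 1.0, 0.0, -0.0]
wrist_force: [0.3, -0.8, -0.3]
width: 79.9
clock: 8.6
tcp_pos: [413.6, -180.8, 240.1]
eef_rot: [-0.031, 1.0, -0.0, 0.0]
wrist_force: [0.2, -0.0, -0.3]
width: 79.9
ball 98 [ 416.61000144 -182.19252814  138.22265407] 0.9798271196749491
```

View pics/s6.png

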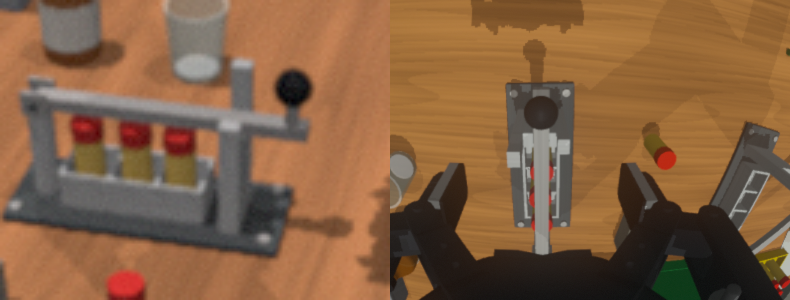

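The bar lies level in the notch, centred between the cheeks (bar at px 541, cheeks at 515 and 565). The ball is at (417,-182,138) against an expected home of (415,-182,137), and the gripper is clear.

```bash
python3 -c "from plant import job_done;print(job_done())"
```

```text
the job is handed in; nothing more can be done
None
```

The loaded carrier's hold-down bar is closed and the job is handed in; the clock read 8.6 s after the last move. I gripped the ball knob, lifted it 40 mm, swung it about 39° in over the jars, lowered it into the keeper's notch, then released it and backed the gripper off.

**Final check:** the ball centre measured (417, -182, 138) mm against an estimated closed place of (415, -182, 137). The bar looks level and centred between the cheeks. The gripper was about 120 mm higher than where it let go, and the wrist force was near zero. I never went near the empty carrier's bar.

**Disagreements:**
- While lowering, the tool stopped about 4 mm above its commanded height with about 31 N upward on the wrist. The side camera showed the bar already level in the notch, so I eased off the pressure before opening.
- Early fits of the ball's height read 131–134 mm, a few mm below the 136–137 mm I assumed for the grip. The grip still held.

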